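# Torque a clamp nut with a click wrench until it gives

### The arm

A 6-joint arm with a two-finger parallel gripper is mounted at the origin on a cart in front of the work surface, level with it; the furniture and walls round the work are solid. World frame = base frame: x ahead of the robot, y to its left, z up, the work surface at z = 0. Lengths are in mm, angles in degrees, forces in N, time in s.
With the tool pointing down it reaches from about 300 to 850 mm from the base axis. Payload 4.2 kg.
Tool frame: the origin (TCP) lies midway between the tips of the shut fingers; the grasp point (between the pads) lies 19 mm behind it; z points along the fingers, y is the direction in which the jaws open and shut (so a half turn about z gives the same grasp; the last joint's range is limited). The gripper opens to 91 mm and grips with 3 to 60 N. Pads are 32 mm wide; open, the fingers measure 118 mm over their backs; the gripper's body (76 mm by 178 mm) begins 60 mm behind the grasp point.
Start: joints at [-67.151, 18.312, 89.639, -0, 72.044, -1.146], TCP at [233.838, -525.324, 189.776] pointing down, gripper open.
Joint ranges: [-177.97, 177.97], [-48.28, 115.42], [12.27, 149.76], [-77.06, 257.06], [2.81, 150.46], [-146.56, 146.56]. Speed limits (degrees/s): [147.25, 147.25, 180, 180, 180, 180].

### API

Orientations are given as [roll, pitch, yaw] about the fixed x, y, z axes, in that order (R = Rz(yaw) Ry(pitch) Rx(roll)).
In Python, from workcell import env gives the robot as it stands.
- The arm moves only by the shell command python3 -m jog 'ROWS' [FORCE]. ROWS is JSON, a list of rows, each an object of numbers: "dx", "dy", "dz": the shift along the world's x, y, z in m; "wx", "wy", "wz": the turn, a rotation vector about the world's x, y, z in rad; "grip": the gripper's target within -1 to 1 (shut at 1, half-way at 0, fully open at -1). In form: [{"dx": .., "dy": .., "dz": .., "wx": .., "wy": .., "wz": .., "grip": ..}, ...]. A call has 1 to 10 rows; each row shifts and turns the commanded pose from where the row before left it; what a row does not reach is not made up. A row lasts 1/10 s, in which the tool goes at most 50 mm and 8.59 degrees, less where a joint would pass 70% of its speed; a pose out of reach is approached as far as the arm can. A call with a gripper value outside its range is refused whole. The fingers move at their own pace and stop on an object; FORCE is the grip in N (left out, the last holds). Time passes only in rows, so rows that do not move let the fingers close. It gives the time, the measured TCP pose, the force and the opening at its end, in the units of the state.
- env.state(): the state, without advancing time (a new reading comes with each control period).
- env.grab_frame(name): name is "side" or "top" or "wrist"; returns the picture (420x560x3 uint8, red, green, blue); there is no depth.
- env.get_calibration(name): a dict with "fx", "fy", "cx", "cy" (pixels), "k1" (the pictures are not rectified: a ray, as slopes to the right and down, at radius r is drawn at 1 + k1 r^2 times it, then the intrinsics apply), "R" (3x3) and "t" (3): a world point X has camera coordinates R X + t. Camera axes: x right, y down, z forward; pixel columns grow to the right and rows downward; lengths in mm; the calibration is good to about 2 mm. A picture is of the moment at which its call begins: read the wrist's pose just before it. get_calibration takes no time and is no camera call; for the wrist camera it gives the pose at the moment of the call.
- env.job_done(): hands the job in, once; it reports no verdict.
The state is a dict: "time_s": time; "qpos": joint angles; "qvel": joint speeds; "effort": joint torques, N m; "ee_pos": TCP position; "ee_rot": TCP orientation; "force": force on the tool from outside, world axes, zero at the start; "torque": the same for the moment, N m; "gripper_width": finger opening in mm.
Only numpy, scipy, OpenCV 4.12 (cv2) and the standard library are available. Lean on these libraries where they do the work, as an engineer would, in place of code of your own. Each camera call takes 0.05 s, during which the arm holds its last target. There are 200 camera calls.

### The job

Two LED drivers are held under strap clamps, and a wrench sits on the nut of each clamp. With the click-type torque wrench (round rubber grip, a pivot near its head) tighten its nut clockwise, as seen from above, until the nut is home and the wrench gives at its pivot; stop there rather than hauling it on to the end of its give, then let go so that the handle snaps straight again with the nut still tight. Leave the plain flat spanner on the other clamp where it is.

Things in the scene. Friction and masses are not known exactly. Their poses are not given: they have to be found in the camera images.
- click_grip (a point): Click wrench: centre of its level round rubber grip, 26 mm diameter, 115 mm long, 92 mm above the bench. x runs along the handle to the head, z up. Along +x: pivot pin 128 mm, nut axis (upright) 180 mm when straight. End cap 70 mm along -x. Handle points roughly at the robot, over bare bench; the clamp reaches only 50 mm from the nut axis that way. The wrench cannot come off the nut.
- click_nut (a joint): Turn of the click wrench's head with its nut, rad, growing clockwise seen from above (tightening). Starts between 0 and 0.3; home at a hard stop at 0.6. Steady friction of 0.7 N m (about 4 N at the middle of the grip); stays where it is left; loosens if turned back.
- click_break (a joint): Bend of the click wrench's handle at its pivot pin, rad, growing clockwise: 0 straight, 0.45 end of its give. Straight until about 1.2 N m at the pivot (9.5 N sideways at the middle of the grip), then gives at nearly that load (1.4 N m at the end). Given from 0.10; hauled too far from 0.40. Let go, it straightens by itself.
- spanner_end (a point): Middle of the free ring end (28 mm wide, 10 mm thick, 73 mm above the bench) of the plain flat steel spanner on the other clamp's nut; x runs along the spanner to that nut, 190 mm away. Not to be moved. The two clamps stand side by side, 0.44 to 0.6 m apart; either may hold the click wrench.

How it is judged:
By the outcome, as a careful person would: the job done as asked, in the order asked, and still so for the second after the job is handed in, with the robot touching nothing.
It also fails if it takes over 48 s, if anything falls off the work surface, if the arm or the gripper's body presses on something with over 40 N, if the wrist force passes 120 N, or if a joint passes its speed limit or range.

## Working session

There is one attempt and no reset: what is moved stays moved. The work goes in short steps, Python scripts to look and compute and a shell command to move; the robot and the scene stay as the last step left them, time stands still between calls to the robot, and variables do not carry over. Pictures are saved under pics/ and viewed, about 8 in all and at most 12, crops included, and the job is handed in when it is done.

```bash
mkdir -p pics; cat > h.py <<'E'
import numpy as np, cv2, json
from workcell import env
def snap(n,f,crop=None,s=1):
    im=env.grab_frame(n)[:,:,::-1].copy(); cv2.imwrite(f'pics/{f}_full.png',im)
    if crop: u,v,w,h=crop; im=cv2.resize(im[v:v+h,u:u+w],None,fx=s,fy=s,interpolation=cv2.INTER_CUBIC)
    cv2.imwrite(f'pics/{f}.png',im)
def ray(c,u,v):
    d=np.array([(u-c['cx'])/c['fx'],(v-c['cy'])/c['fy']]); p=d.copy()
    for _ in range(20): p=d/(1+c['k1']*(p@p))
    R=np.array(c['R']); t=np.array(c['t'])
    return -R.T@t, R.T@np.array([p[0],p[1],1])
def atz(c,u,v,z):
    o,d=ray(c,u,v); return o+d*(z-o[2])/d[2]
def st():
    s=env.state(); print({k:np.round(s[k],2).tolist() for k in ('time_s','qpos','ee_pos','ee_rot','force','torque','gripper_width')})
E
python3 - <<'E'
from h import *
snap('top','top0'); snap('side','side0'); st()
c=env.get_calibration('top'); print(c)
E
```

```text
{'time_s': 0.1, 'qpos': [-67.15, 18.35, 89.7, 0.0, 72.04, -1.15], 'ee_pos': [233.66, -524.89, 189.03], 'ee_rot': [-179.91, -0.0, 24.0], 'force': [0.14, 0.35, 0.3], 'torque': [-0.05, 0.01, -0.03], 'gripper_width': 91.31}
{'fx': 465.6906797156617, 'fy': 465.6906797156617, 'cx': 278.97675933142574, 'cy': 213.40848383869803, 'k1': 0.029604117994804207, 'R': array([[-0.02841287, -0.99955003,  0.00961537],
       [-0.98635605,  0.02647478, -0.16248334],
       [ 0.16215566, -0.01410079, -0.98666444]]), 't': array([ -52.68450554,  551.10734503, 1059.60984896])}
```

View pics/top0.png

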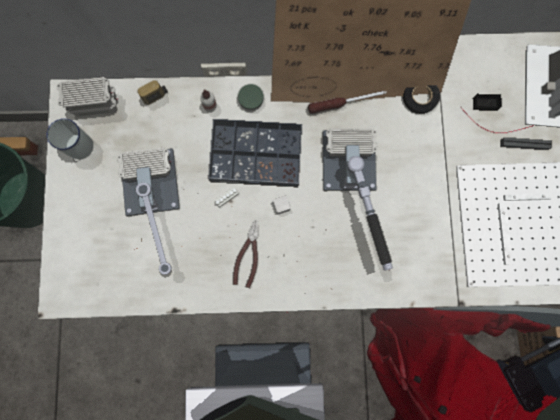

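The click wrench is on the right: head at about (356,160), grip from (370,213) to (389,268). The spanner is on the left, with its ring end at (165,269). I'll enlarge the click wrench.

```bash
python3 - <<'E'
import cv2
im=cv2.imread('pics/top0_full.png')[120:280,310:420]
cv2.imwrite('pics/c1.png',cv2.resize(im,None,fx=3.7,fy=3.7,interpolation=cv2.INTER_CUBIC))
E
```

```text
(no output)
```

View pics/c1.png

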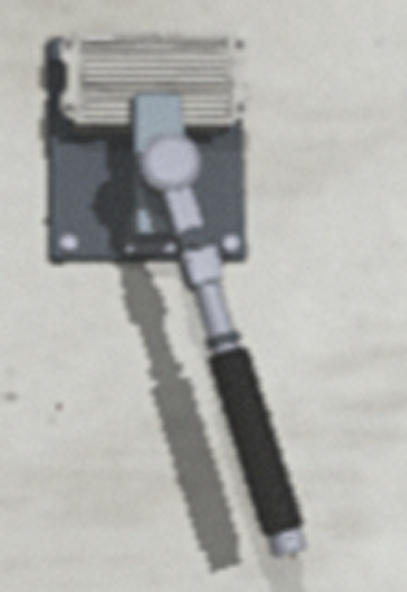

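View pics/side0.png

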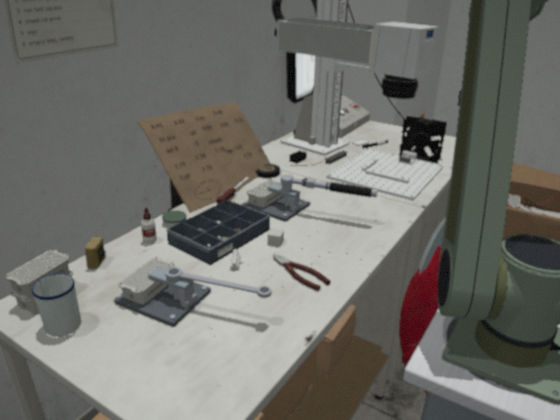

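```bash
python3 - <<'E'
from h import *
c=env.get_calibration('top')
P={}
for n,u,v,z in (('front',230,350,92),('rear',286,528,92),('cap',290,548,92),('head',171,162,100),('pivot',201,262,92)):
    P[n]=atz(c,310+u/3.7,120+v/3.7,z); print(n,P[n].round(1))
m=(P['front']+P['rear'])/2; d=P['head']-m; print(m,np.linalg.norm((P['front']-P['rear'])[:2]),np.linalg.norm(d[:2]),np.degrees(np.arctan2(d[1],d[0])))
d=P['front']-P['rear'];print(np.degrees(np.arctan2(d[1],d[0])))
print('spanner',atz(c,165,269,73),atz(c,143,188,80))
E
```

```text
front [ 533.4 -278.8   92. ]
rear [ 423.8 -305.9   92. ]
cap [ 411.7 -307.4   92. ]
head [ 651.1 -247.6  100. ]
pivot [ 589.  -264.2   92. ]
[ 478.56618805 -292.32009375   92.        ] 112.88106642357451 178.2137785372093 14.532225430462876
13.872486092115988
spanner [424.64710789 193.37110229  73.        ] [611.49621078 244.30003248  80.        ]
```

Both measurements agree with the sizes given: the grip is 113 mm long and the nut is 178 mm from its centre. The grip centre is at about (477, -292, 92), yaw 14°, and the nut at (652, -247). Seen from above, clockwise moves the handle towards +y. I'll push it with the shut fingers from its -y side, so the push cannot loosen the nut.

```bash
python3 -m jog '[{"dx":0.032,"dy":0.022,"wz":-0.0214,"grip":1},{"dx":0.032,"dy":0.022,"wz":-0.0214,"grip":1},{"dx":0.032,"dy":0.022,"wz":-0.0214,"grip":1},{"dx":0.032,"dy":0.022,"wz":-0.0214,"grip":1},{"dx":0.032,"dy":0.022,"wz":-0.0214,"grip":1},{"dx":0.032,"dy":0.022,"wz":-0.0214,"grip":1},{"dx":0.032,"dy":0.022,"wz":-0.0214,"grip":1},{"dx":0.032,"dy":0.022,"wz":-0.0214,"grip":1},{"grip":1},{"grip":1}]' 20; python3 -c "
from h import *
st()"
```

```text
{'time_s': 0.1, 'qpos': [-67.15, 18.35, 89.7, 0.0, 72.04, -1.15], 'ee_pos': [233.66, -524.89, 189.03], 'ee_rot': [-179.91, -0.0, 24.0], 'force': [0.14, 0.35, 0.3], 'torque': [-0.05, 0.01, -0.03], 'gripper_width': 91.31}invalid input
```

```bash
python3 -m jog '[{"dx":0.032,"dy":0.022,"dz":0,"wx":0,"wy":0,"wz":-0.0214,"grip":1},{"dx":0.032,"dy":0.022,"dz":0,"wx":0,"wy":0,"wz":-0.0214,"grip":1},{"dx":0.032,"dy":0.022,"dz":0,"wx":0,"wy":0,"wz":-0.0214,"grip":1},{"dx":0.032,"dy":0.022,"dz":0,"wx":0,"wy":0,"wz":-0.0214,"grip":1},{"dx":0.032,"dy":0.022,"dz":0,"wx":0,"wy":0,"wz":-0.0214,"grip":1},{"dx":0.032,"dy":0.022,"dz":0,"wx":0,"wy":0,"wz":-0.0214,"grip":1},{"dx":0.032,"dy":0.022,"dz":0,"wx":0,"wy":0,"wz":-0.0214,"grip":1},{"dx":0.032,"dy":0.022,"dz":0,"wx":0,"wy":0,"wz":-0.0214,"grip":1},{"dx":0,"dy":0,"dz":0,"wx":0,"wy":0,"wz":0,"grip":1}]' 20
```

```text
time_s: 1.0
ee_pos: [493.1, -346.5, 189.0]
ee_rot: [-179.9, -0.1, 14.4]
force: [0.4, 0.2, -0.4]
gripper_width: 22.2
```

```bash
python3 -m jog '[{"dx":0,"dy":0,"dz":-0.028,"wx":0,"wy":0,"wz":0,"grip":1},{"dx":0,"dy":0,"dz":-0.028,"wx":0,"wy":0,"wz":0,"grip":1},{"dx":0,"dy":0,"dz":-0.028,"wx":0,"wy":0,"wz":0,"grip":1},{"dx":0,"dy":0,"dz":-0.028,"wx":0,"wy":0,"wz":0,"grip":1},{"dx":0,"dy":0,"dz":0,"wx":0,"wy":0,"wz":0,"grip":1},{"dx":0,"dy":0,"dz":0,"wx":0,"wy":0,"wz":0,"grip":1}]'; python3 - <<'E'
from h import *
st(); snap('wrist','w1'); snap('top','t1',(300,110,140,180),3.3)
E
```

```text
time_s: 1.6
ee_pos: [489.4, -349.7, 77.9]
ee_rot: [-180.0, 0.0, 14.2]
force: [0.3, 0.5, 0.6]
gripper_width: 0.2
{'time_s': 1.6, 'qpos': [-36.64, 25.71, 95.18, -0.02, 59.14, 39.21], 'ee_pos': [489.39, -349.71, 77.87], 'ee_rot': [-179.98, 0.04, 14.16], 'force': [0.27, 0.53, 0.59], 'torque': [-0.04, 0.02, 0.06], 'gripper_width': 0.21}
```

View pics/t1.png

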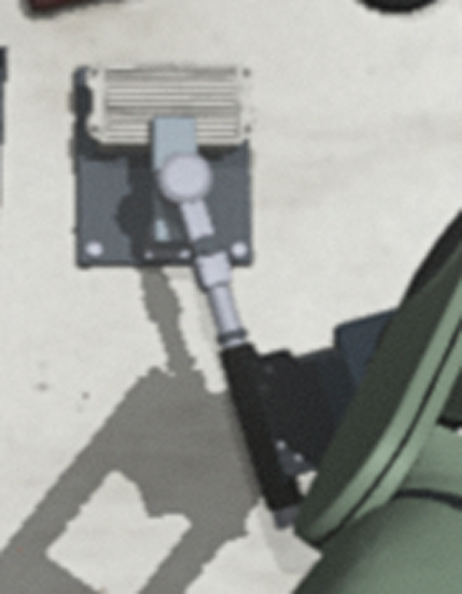

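The fingers are lowered beside the grip on its right, clear of it. Next I push towards +y until they touch.

```bash
python3 -m jog '[{"dx":-0.001,"dy":0.0045,"dz":0,"wx":0,"wy":0,"wz":0,"grip":1},{"dx":-0.001,"dy":0.0045,"dz":0,"wx":0,"wy":0,"wz":0,"grip":1},{"dx":-0.001,"dy":0.0045,"dz":0,"wx":0,"wy":0,"wz":0,"grip":1},{"dx":-0.001,"dy":0.0045,"dz":0,"wx":0,"wy":0,"wz":0,"grip":1},{"dx":-0.001,"dy":0.0045,"dz":0,"wx":0,"wy":0,"wz":0,"grip":1},{"dx":-0.001,"dy":0.0045,"dz":0,"wx":0,"wy":0,"wz":0,"grip":1},{"dx":-0.001,"dy":0.0045,"dz":0,"wx":0,"wy":0,"wz":0,"grip":1},{"dx":-0.001,"dy":0.0045,"dz":0,"wx":0,"wy":0,"wz":0,"grip":1},{"dx":-0.001,"dy":0.0045,"dz":0,"wx":0,"wy":0,"wz":0,"grip":1}]'
```

```text
time_s: 2.6
ee_pos: [480.8, -308.4, 77.7]
ee_rot: [180.0, 0.0, 14.2]
force: [0.3, 0.5, 0.1]
gripper_width: 0.7
```

```bash
python3 - <<'E'
from h import *
st(); snap('top','t2',(300,110,140,180),3.3)
E
```

```text
{'time_s': 2.6, 'qpos': [-33.83, 23.26, 99.42, -0.0, 57.31, 41.98], 'ee_pos': [480.75, -308.44, 77.75], 'ee_rot': [180.0, 0.0, 14.19], 'force': [0.26, 0.52, 0.09], 'torque': [0.06, 0.0, 0.04], 'gripper_width': 0.69}
```

View pics/t2.png

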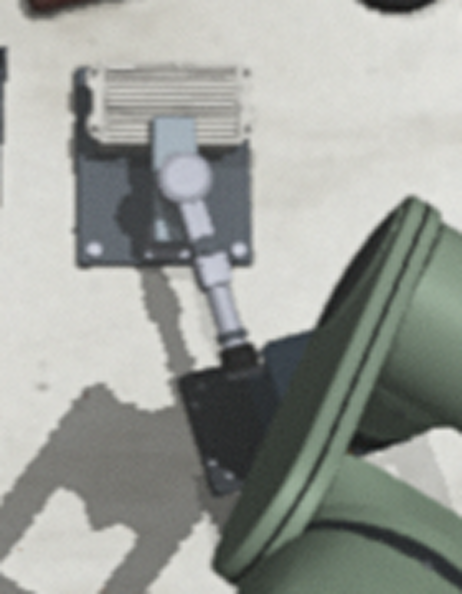

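The grip hasn't moved and nothing touches yet, so the fingertips must be slimmer than I assumed. I'll keep going in small steps.

```bash
python3 -m jog '[{"dx":-0.0012,"dy":0.0048,"dz":0,"wx":0,"wy":0,"wz":0,"grip":1},{"dx":-0.0012,"dy":0.0048,"dz":0,"wx":0,"wy":0,"wz":0,"grip":1},{"dx":-0.0012,"dy":0.0048,"dz":0,"wx":0,"wy":0,"wz":-0.02,"grip":1}]'
```

```text
time_s: 2.95
ee_pos: [477.8, -295.5, 78.4]
ee_rot: [179.8, -0.1, 13.0]
force: [-0.0, -3.8, 2.0]
gripper_width: 0.5
```

```bash
python3 -m jog '[{"dx":-0.0008,"dy":0.005,"dz":0,"wx":0,"wy":0,"wz":-0.035,"grip":1},{"dx":-0.0007,"dy":0.005,"dz":0,"wx":0,"wy":0,"wz":-0.035,"grip":1},{"dx":-0.0005,"dy":0.005,"dz":0,"wx":0,"wy":0,"wz":-0.035,"grip":1}]';python3 - <<'E'
from h import *
st(); snap('top','t3',(300,110,140,180),3.3)
E
```

```text
time_s: 3.25
ee_pos: [474.5, -280.0, 78.2]
ee_rot: [179.9, 0.1, 6.9]
force: [-2.6, -5.5, 3.6]
gripper_width: 0.4
{'time_s': 3.25, 'qpos': [-31.66, 21.61, 102.11, -0.15, 56.28, 51.49], 'ee_pos': [474.48, -280.0, 78.23], 'ee_rot': [179.9, 0.07, 6.93], 'force': [-2.63, -5.53, 3.6], 'torque': [-0.82, 0.63, 0.04], 'gripper_width': 0.42}
```

View pics/t3.png

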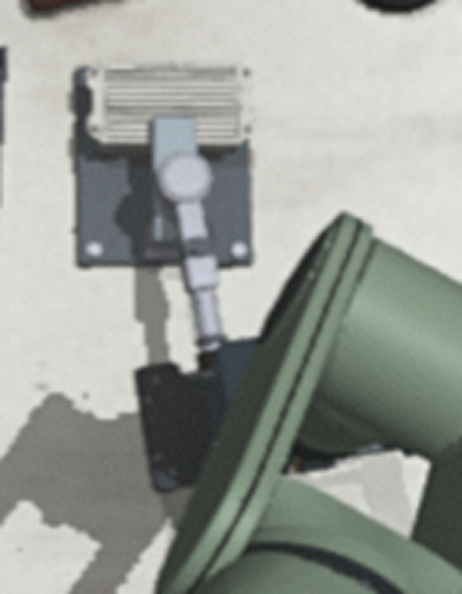

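The handle swings with the push and stays straight, with the head fixed at (185,177) and the front collar now at (208,345). It has turned about 8°. I'll go on in short arcs, watching the force for the step from 4 N to 9.5 N.

```bash
python3 -m jog '[{"dx":-0.0005,"dy":0.005,"dz":0,"wx":0,"wy":0,"wz":-0.028,"grip":1},{"dx":-0.0004,"dy":0.005,"dz":0,"wx":0,"wy":0,"wz":-0.028,"grip":1},{"dx":-0.0002,"dy":0.005,"dz":0,"wx":0,"wy":0,"wz":-0.028,"grip":1}]'; python3 -m jog '[{"dx":-0.0001,"dy":0.005,"dz":0,"wx":0,"wy":0,"wz":-0.028,"grip":1},{"dx":0,"dy":0.005,"dz":0,"wx":0,"wy":0,"wz":-0.028,"grip":1}]'
```

```text
time_s: 3.6
ee_pos: [472.7, -264.8, 78.1]
ee_rot: [179.9, 0.2, 2.2]
force: [-4.5, -4.2, 4.6]
gripper_width: 0.4
time_s: 3.8
ee_pos: [471.9, -254.6, 78.0]
ee_rot: [180.0, 0.2, -1.0]
force: [-5.6, -2.7, 4.7]
gripper_width: 0.3
```

```bash
python3 - <<'E'
from h import *
st(); 
w=env.grab_frame('wrist')[:,:,::-1]; t=env.grab_frame('top')[:,:,::-1]
t=cv2.resize(t[110:290,300:440],(326,420))
cv2.imwrite('pics/m4.png',np.hstack([w,t])[:, :])
i=cv2.imread('pics/m4.png'); cv2.imwrite('pics/m4.png',cv2.resize(i,(800,379)))
E
```

```text
{'time_s': 3.8, 'qpos': [-29.47, 20.54, 103.91, -0.18, 55.73, 61.65], 'ee_pos': [471.94, -254.6, 78.0], 'ee_rot': [179.95, 0.23, -1.02], 'force': [-5.64, -2.7, 4.73], 'torque': [-0.74, 1.1, 0.01], 'gripper_width': 0.34}
```

View pics/m4.png

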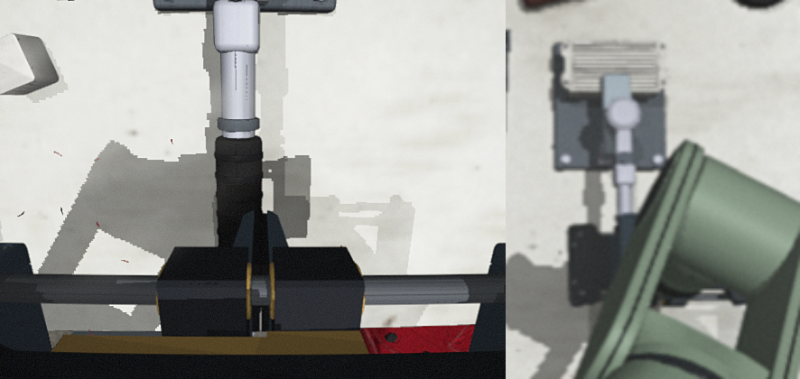

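The wrist view shows the tapered fingertips on the right flank of the grip at about (245-285,240), with the handle straight. The taper explains the upward force. I'll continue and relax the x drag slightly.

```bash
python3 -m jog '[{"dx":-0.002,"dy":0.005,"dz":0,"wx":0,"wy":0,"wz":-0.028,"grip":1},{"dx":-0.001,"dy":0.005,"dz":0,"wx":0,"wy":0,"wz":-0.028,"grip":1}]'; python3 -m jog '[{"dx":0.0003,"dy":0.005,"dz":0,"wx":0,"wy":0,"wz":-0.028,"grip":1},{"dx":0.0005,"dy":0.005,"dz":0,"wx":0,"wy":0,"wz":-0.028,"grip":1}]'
```

```text
time_s: 4.1
ee_pos: [471.6, -245.2, 78.4]
ee_rot: [179.9, -0.1, -4.3]
force: [1.1, -4.6, 1.5]
gripper_width: 0.6
time_s: 4.3
ee_pos: [472.1, -235.0, 78.3]
ee_rot: [179.9, -0.1, -7.5]
force: [-0.8, -4.6, 3.5]
gripper_width: 0.5
```

```bash
python3 -m jog '[{"dx":0.0005,"dy":0.005,"dz":0,"wx":0,"wy":0,"wz":-0.028,"grip":1},{"dx":0.0006,"dy":0.005,"dz":0,"wx":0,"wy":0,"wz":-0.028,"grip":1}]'; python3 -m jog '[{"dx":0.0008,"dy":0.005,"dz":0,"wx":0,"wy":0,"wz":-0.028,"grip":1},{"dx":0.0009,"dy":0.005,"dz":0,"wx":0,"wy":0,"wz":-0.028,"grip":1}]'
```

```text
time_s: 4.5
ee_pos: [473.0, -224.8, 78.3]
ee_rot: [179.9, -0.0, -10.7]
force: [-1.5, -4.7, 2.9]
gripper_width: 0.3
time_s: 4.7
ee_pos: [474.5, -214.8, 78.2]
ee_rot: [179.9, -0.0, -13.9]
force: [-1.3, -3.5, 2.6]
gripper_width: 0.5
```

```bash
python3 -m jog '[{"dx":0.0014,"dy":0.005,"dz":0,"wx":0,"wy":0,"wz":-0.028,"grip":1}]'; python3 -m jog '[{"dx":0.0015,"dy":0.005,"dz":0,"wx":0,"wy":0,"wz":-0.028,"grip":1}]';python3 -m jog '[{"dx":0.0016,"dy":0.005,"dz":0,"wx":0,"wy":0,"wz":-0.028,"grip":1}]'
```

```text
time_s: 4.8
ee_pos: [475.3, -211.1, 78.3]
ee_rot: [179.8, 0.0, -15.4]
force: [-4.4, -10.2, 5.5]
gripper_width: 0.3
time_s: 4.9
ee_pos: [476.4, -206.7, 78.4]
ee_rot: [179.7, 0.0, -17.0]
force: [-5.5, -9.7, 5.7]
gripper_width: 0.4
time_s: 5.0
ee_pos: [477.5, -201.8, 78.4]
ee_rot: [179.7, 0.1, -18.6]
force: [-6.0, -10.7, 5.4]
gripper_width: 0.5
```

The force jumped to about 10 N at y of -211, so the nut is home. It then stayed level as the tool moved on, so the pivot is giving, by about 0.085 rad so far. I'll go about 15 mm further, to roughly 0.2 rad.

```bash
python3 -m jog '[{"dx":0.0016,"dy":0.005,"dz":0,"wx":0,"wy":0,"wz":-0.04,"grip":1}]'; python3 -m jog '[{"dx":0.0018,"dy":0.005,"dz":0,"wx":0,"wy":0,"wz":-0.04,"grip":1}]';python3 -m jog '[{"dx":0.002,"dy":0.005,"dz":0,"wx":0,"wy":0,"wz":-0.04,"grip":1}]'; python3 - <<'E'
from h import *
st()
w=env.grab_frame('wrist')[:,:,::-1]; t=env.grab_frame('top')[:,:,::-1]
cv2.imwrite('pics/w5.png',w); cv2.imwrite('pics/t5_full.png',t)
t=cv2.resize(t[110:290,280:420],(467,600),interpolation=cv2.INTER_CUBIC); cv2.imwrite('pics/t5.png',t)
E
```

```text
time_s: 5.1
ee_pos: [478.9, -196.8, 78.4]
ee_rot: [179.7, 0.1, -20.9]
force: [-5.8, -10.7, 6.2]
gripper_width: 0.5
time_s: 5.2
ee_pos: [480.5, -191.8, 78.3]
ee_rot: [179.7, 0.1, -23.2]
force: [-5.5, -10.9, 5.9]
gripper_width: 0.5
time_s: 5.3
ee_pos: [482.4, -186.8, 78.3]
ee_rot: [179.7, 0.1, -25.5]
force: [-6.4, -10.6, 5.2]
gripper_width: 0.5
{'time_s': 5.3, 'qpos': [-22.2, 18.97, 106.39, -0.42, 54.76, 93.56], 'ee_pos': [482.36, -186.76, 78.29], 'ee_rot': [179.65, 0.09, -25.52], 'force': [-6.39, -10.63, 5.21], 'torque': [-1.97, 1.26, -0.05], 'gripper_width': 0.53}
```

View pics/t5.png

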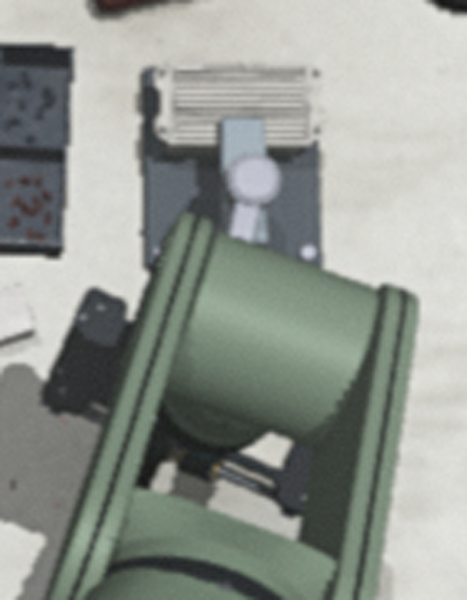

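The arm hides the handle from the top camera. The wrist view should show the bend.

View pics/w5.png

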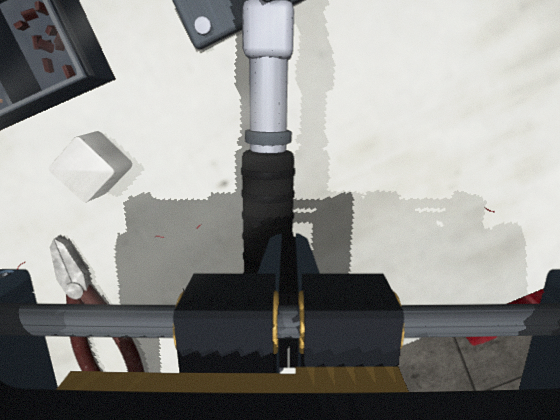

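```bash
python3 - <<'E'
from h import *
c=env.get_calibration('wrist')
a=atz(c,268,138,92);b=atz(c,268,40,92);g=atz(c,269,200,92)
for p,q in((a,b),(g,b)):
    d=b-p if p is a else b-g; print(p.round(1),b.round(1),np.degrees(np.arctan2(d[1],d[0])))
# head angle hypotheses: pivot = point on handle line at 52 from nut
nut=np.array([651.5,-247.5]);u=(b-g)[:2];u/=np.linalg.norm(u);rel=g[:2]-nut
s=-(rel@u)-np.sqrt((rel@u)**2-(rel@rel-52**2));p=g[:2]+s*u
h=nut-p;print('pivot',p,'head yaw',np.degrees(np.arctan2(h[1],h[0])))
E
```

```text
[ 543.8 -204.6   92. ] [ 583.5 -224.2   92. ] -26.27942977037507
[ 515.5 -191.2   92. ] [ 583.5 -224.2   92. ] -25.916870172227682
pivot [ 601.56165437 -233.00304736] head yaw -16.18785527567802
```

The handle's yaw is about -26° and the head's about -16°. That is a bend of about 0.17 rad (0.2 by distance travelled), past the 0.10 needed and well short of 0.40. The nut has turned about 0.53 rad. Now I back off the way I came, so the handle straightens and then the fingers leave it.

```bash
python3 -m jog '[{"dx":-0.002,"dy":-0.005,"dz":0,"wx":0,"wy":0,"wz":0.04,"grip":1},{"dx":-0.0018,"dy":-0.005,"dz":0,"wx":0,"wy":0,"wz":0.04,"grip":1},{"dx":-0.0016,"dy":-0.005,"dz":0,"wx":0,"wy":0,"wz":0.04,"grip":1},{"dx":-0.0016,"dy":-0.005,"dz":0,"wx":0,"wy":0,"wz":0.028,"grip":1},{"dx":-0.0015,"dy":-0.005,"dz":0,"wx":0,"wy":0,"wz":0.01,"grip":1}]'; python3 -m jog '[{"dx":-0.002,"dy":-0.008,"dz":0,"wx":0,"wy":0,"wz":0,"grip":1},{"dx":-0.003,"dy":-0.01,"dz":0,"wx":0,"wy":0,"wz":0,"grip":1},{"dx":-0.004,"dy":-0.014,"dz":0,"wx":0,"wy":0,"wz":0,"grip":1},{"dx":-0.004,"dy":-0.015,"dz":0,"wx":0,"wy":0,"wz":0,"grip":1},{"dx":0,"dy":0,"dz":0,"wx":0,"wy":0,"wz":0,"grip":1}]'
```

```text
time_s: 5.9
ee_pos: [475.3, -211.3, 78.5]
ee_rot: [179.8, -0.0, -16.4]
force: [-2.8, -6.9, 5.2]
gripper_width: 0.5
time_s: 6.4
ee_pos: [462.6, -258.2, 77.5]
ee_rot: [180.0, 0.0, -16.6]
force: [1.2, 0.9, 1.4]
gripper_width: 0.7
```

Clear of the handle. Next I lift, swing away to the right and check.

```bash
python3 -m jog '[{"dx":0,"dy":-0.02,"dz":0.02,"wx":0,"wy":0,"wz":0,"grip":1},{"dx":0,"dy":-0.02,"dz":0.04,"wx":0,"wy":0,"wz":0,"grip":1},{"dx":0,"dy":-0.03,"dz":0.035,"wx":0,"wy":0,"wz":0,"grip":1},{"dx":-0.01,"dy":-0.04,"dz":0.02,"wx":0,"wy":0,"wz":0,"grip":1},{"dx":-0.02,"dy":-0.04,"dz":0,"wx":0,"wy":0,"wz":0,"grip":1},{"dx":-0.02,"dy":-0.04,"dz":0,"wx":0,"wy":0,"wz":0,"grip":1},{"dx":-0.02,"dy":-0.04,"dz":0,"wx":0,"wy":0,"wz":0,"grip":1},{"dx":-0.02,"dy":-0.04,"dz":0,"wx":0,"wy":0,"wz":0,"grip":1},{"dx":0,"dy":0,"dz":0,"wx":0,"wy":0,"wz":0,"grip":1},{"dx":0,"dy":0,"dz":0,"wx":0,"wy":0,"wz":0,"grip":1}]'; python3 - <<'E'
from h import *
snap('top','t6',(110,110,320,190),2.5)
E
```

```text
time_s: 7.4
ee_pos: [372.4, -526.6, 192.0]
ee_rot: [-179.9, 0.0, -16.6]
force: [0.1, 0.5, -0.4]
gripper_width: 0.4
```

View pics/t6.png

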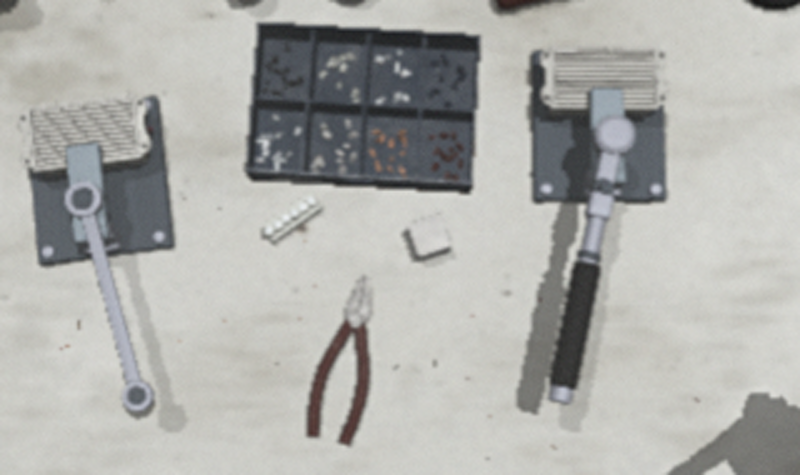

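The spanner looks unmoved and the click wrench handle looks straight. I'll check the angles in numbers.

```bash
python3 - <<'E'
from h import *
c=env.get_calibration('top')
f=lambda u,v,z=92: atz(c,110+u/2.5,110+v/2.5,z)[:2]
h=f(615,134,100);a=f(588,262);b=f(565,386);p=f(600,203)
y=lambda d:np.degrees(np.arctan2(d[1],d[0])).round(1)
print('head',h,'grip',(a+b)/2,'yaw grip',y(a-b),'grip-nut',y(h-(a+b)/2),'pivot-nut',y(h-p))
print('spanner',f(138,396,73), 'before', atz(c,165,269,73)[:2])
i,j=[cv2.imread(f'pics/{n}_full.png').astype(int)[150:285,110:190] for n in('top0','t6')]
print('spanner area diff',abs(i-j).mean(),abs(i-j).max(), (abs(i-j).max(2)>40).sum())
E
```

```text
head [ 651.52600089 -247.12942697] grip [ 478.80066176 -204.34928236] yaw grip -13.3 grip-nut -13.9 pivot-nut -14.2
spanner [425.98046124 192.93954672] before [424.64710789 193.37110229]
spanner area diff 2.5090432098765434 11 0
```

The handle is straight at -13.9°, but the head read about -16° while bent. Either that is measurement error or the nut slipped back about 2° on release. A gentle feel settles it: if the nut is home, the force should rise past 4 N at once with no travel.

```bash
python3 -m jog '[{"dx":0.013,"dy":0.038,"dz":0,"wx":0,"wy":0,"wz":0.006,"grip":1},{"dx":0.013,"dy":0.038,"dz":0,"wx":0,"wy":0,"wz":0.006,"grip":1},{"dx":0.013,"dy":0.038,"dz":0,"wx":0,"wy":0,"wz":0.006,"grip":1},{"dx":0.013,"dy":0.038,"dz":0,"wx":0,"wy":0,"wz":0.006,"grip":1},{"dx":0.013,"dy":0.038,"dz":0,"wx":0,"wy":0,"wz":0.006,"grip":1},{"dx":0.013,"dy":0.038,"dz":0,"wx":0,"wy":0,"wz":0.006,"grip":1},{"dx":0.013,"dy":0.032,"dz":0,"wx":0,"wy":0,"wz":0.006,"grip":1},{"dx":0,"dy":0,"dz":-0.038,"wx":0,"wy":0,"wz":0,"grip":1},{"dx":0,"dy":0,"dz":-0.038,"wx":0,"wy":0,"wz":0,"grip":1},{"dx":0,"dy":0,"dz":-0.038,"wx":0,"wy":0,"wz":0,"grip":1}]'; python3 -m jog '[{"dx":0,"dy":0,"dz":0,"wx":0,"wy":0,"wz":0,"grip":1},{"dx":0,"dy":0,"dz":0,"wx":0,"wy":0,"wz":0,"grip":1}]'
```

```text
time_s: 8.45
ee_pos: [464.6, -264.2, 78.3]
ee_rot: [180.0, -0.1, -13.9]
force: [0.2, -0.9, 0.2]
gripper_width: 0.2
time_s: 8.65
ee_pos: [464.5, -265.4, 79.4]
ee_rot: [-180.0, 0.0, -14.0]
force: [-0.1, -0.4, 0.3]
gripper_width: 0.7
```

```bash
python3 -m jog '[{"dx":0.0011,"dy":0.0047,"dz":0,"wx":0,"wy":0,"wz":0,"grip":1},{"dx":0.0011,"dy":0.0047,"dz":0,"wx":0,"wy":0,"wz":0,"grip":1},{"dx":0.0011,"dy":0.0047,"dz":0,"wx":0,"wy":0,"wz":0,"grip":1},{"dx":0.0011,"dy":0.0047,"dz":0,"wx":0,"wy":0,"wz":0,"grip":1},{"dx":0.0011,"dy":0.0047,"dz":0,"wx":0,"wy":0,"wz":0,"grip":1},{"dx":0.0011,"dy":0.0047,"dz":0,"wx":0,"wy":0,"wz":0,"grip":1},{"dx":0.0011,"dy":0.0047,"dz":0,"wx":0,"wy":0,"wz":0,"grip":1},{"dx":0.0011,"dy":0.004,"dz":0,"wx":0,"wy":0,"wz":0,"grip":1},{"dx":0,"dy":0,"dz":0,"wx":0,"wy":0,"wz":0,"grip":1}]'; for i in 1; do python3 -m jog '[{"dx":0.0005,"dy":0.002,"dz":0,"wx":0,"wy":0,"wz":0,"grip":1}]'; python3 -m jog '[{"dx":0.0005,"dy":0.002,"dz":0,"wx":0,"wy":0,"wz":0,"grip":1}]'; python3 -m jog '[{"dx":0.0005,"dy":0.002,"dz":0,"wx":0,"wy":0,"wz":0,"grip":1}]'; done
```

```text
time_s: 9.55
ee_pos: [472.9, -229.0, 78.7]
ee_rot: [-180.0, 0.0, -14.0]
force: [-0.3, 0.7, 0.3]
gripper_width: 0.5
time_s: 9.65
ee_pos: [473.4, -227.6, 78.7]
ee_rot: [180.0, 0.0, -14.1]
force: [-0.1, -0.7, -0.3]
gripper_width: 0.4
time_s: 9.75
ee_pos: [473.8, -225.5, 78.7]
ee_rot: [180.0, 0.0, -14.1]
force: [0.1, 0.4, 1.2]
gripper_width: 0.4
time_s: 9.85
ee_pos: [474.4, -223.5, 78.7]
ee_rot: [180.0, 0.0, -14.1]
force: [0.4, -0.6, -0.7]
gripper_width: 0.1
```

```bash
python3 -m jog '[{"dx":0.0004,"dy":0.0015,"dz":0,"wx":0,"wy":0,"wz":0,"grip":1}]'; python3 -m jog '[{"dx":0.0004,"dy":0.0015,"dz":0,"wx":0,"wy":0,"wz":0,"grip":1}]'; python3 -m jog '[{"dx":0.0004,"dy":0.0015,"dz":0,"wx":0,"wy":0,"wz":0,"grip":1}]'; python3 -m jog '[{"dx":0.0004,"dy":0.0015,"dz":0,"wx":0,"wy":0,"wz":0,"grip":1}]'
```

```text
time_s: 9.95
ee_pos: [474.8, -221.9, 78.8]
ee_rot: [180.0, 0.0, -14.1]
force: [0.3, 1.0, 0.2]
gripper_width: 0.4
time_s: 10.05
ee_pos: [475.2, -220.5, 78.8]
ee_rot: [180.0, -0.0, -14.1]
force: [-0.4, 0.4, 0.7]
gripper_width: 0.7
time_s: 10.15
ee_pos: [475.6, -218.9, 78.8]
ee_rot: [180.0, -0.0, -14.1]
force: [0.9, 0.1, -0.7]
gripper_width: 0.6
time_s: 10.25
ee_pos: [476.0, -217.4, 78.8]
ee_rot: [180.0, -0.0, -14.1]
force: [-0.2, 0.7, 0.4]
gripper_width: 0.3
```

```bash
python3 -m jog '[{"dx":0.0002,"dy":0.001,"dz":0,"wx":0,"wy":0,"wz":0,"grip":1}]'; python3 -m jog '[{"dx":0.0002,"dy":0.001,"dz":0,"wx":0,"wy":0,"wz":0,"grip":1}]'; python3 -m jog '[{"dx":0.0002,"dy":0.001,"dz":0,"wx":0,"wy":0,"wz":0,"grip":1}]'
```

```text
time_s: 10.35
ee_pos: [476.2, -216.4, 78.8]
ee_rot: [180.0, 0.0, -14.1]
force: [-0.7, -0.3, -0.2]
gripper_width: 0.3
time_s: 10.45
ee_pos: [476.4, -215.4, 78.8]
ee_rot: [180.0, -0.0, -14.1]
force: [0.1, -0.3, -0.4]
gripper_width: 0.7
time_s: 10.55
ee_pos: [476.6, -214.8, 78.9]
ee_rot: [180.0, -0.0, -14.0]
force: [-0.7, -1.6, 1.4]
gripper_width: 0.6
```

```bash
python3 -m jog '[{"dx":0.0001,"dy":0.0005,"dz":0,"wx":0,"wy":0,"wz":0,"grip":1}]'; python3 -m jog '[{"dx":0.0001,"dy":0.0005,"dz":0,"wx":0,"wy":0,"wz":0,"grip":1}]'
```

```text
time_s: 10.65
ee_pos: [476.7, -214.5, 78.9]
ee_rot: [179.9, -0.0, -14.0]
force: [-0.0, -2.6, 0.2]
gripper_width: 0.8
time_s: 10.75
ee_pos: [476.8, -214.2, 79.0]
ee_rot: [179.9, -0.0, -14.0]
force: [-0.4, -2.9, 1.6]
gripper_width: 0.8
```

```bash
python3 -m jog '[{"dx":0.0003,"dy":0.001,"dz":0,"wx":0,"wy":0,"wz":0,"grip":1}]'; python3 -m jog '[{"dx":0.0003,"dy":0.001,"dz":0,"wx":0,"wy":0,"wz":0,"grip":1}]'; python3 -m jog '[{"dx":0.0002,"dy":0.001,"dz":0,"wx":0,"wy":0,"wz":0,"grip":1}]'
```

```text
time_s: 10.85
ee_pos: [477.1, -213.4, 79.1]
ee_rot: [179.9, -0.0, -14.0]
force: [-2.3, -4.2, 3.0]
gripper_width: 0.5
time_s: 10.95
ee_pos: [477.4, -212.6, 79.2]
ee_rot: [179.9, -0.0, -14.0]
force: [-2.5, -5.4, 4.0]
gripper_width: 0.6
time_s: 11.05
ee_pos: [477.7, -211.8, 79.4]
ee_rot: [179.9, -0.1, -14.0]
force: [-2.3, -6.6, 4.9]
gripper_width: 0.5
```

The force climbed steadily through 4 N to nearly 7 N (6.6 N in y) with no plateau, so the nut is home. The load is below the break load. Now I back off and clear.

```bash
python3 -m jog '[{"dx":-0.0005,"dy":-0.002,"dz":0,"wx":0,"wy":0,"wz":0,"grip":1},{"dx":-0.0005,"dy":-0.002,"dz":0,"wx":0,"wy":0,"wz":0,"grip":1},{"dx":-0.001,"dy":-0.004,"dz":0,"wx":0,"wy":0,"wz":0,"grip":1},{"dx":-0.003,"dy":-0.012,"dz":0,"wx":0,"wy":0,"wz":0,"grip":1},{"dx":-0.004,"dy":-0.018,"dz":0,"wx":0,"wy":0,"wz":0,"grip":1},{"dx":-0.004,"dy":-0.02,"dz":0,"wx":0,"wy":0,"wz":0,"grip":1},{"dx":-0.004,"dy":-0.03,"dz":0.03,"wx":0,"wy":0,"wz":0,"grip":1},{"dx":0,"dy":-0.04,"dz":0.04,"wx":0,"wy":0,"wz":0,"grip":1},{"dx":0,"dy":-0.03,"dz":0.04,"wx":0,"wy":0,"wz":0,"grip":1}]'; python3 -m jog '[{"dx":-0.02,"dy":-0.04,"dz":0,"wx":0,"wy":0,"wz":0,"grip":1},{"dx":-0.02,"dy":-0.04,"dz":0,"wx":0,"wy":0,"wz":0,"grip":1},{"dx":-0.02,"dy":-0.04,"dz":0,"wx":0,"wy":0,"wz":0,"grip":1},{"dx":0,"dy":0,"dz":0,"wx":0,"wy":0,"wz":0,"grip":1},{"dx":0,"dy":0,"dz":0,"wx":0,"wy":0,"wz":0,"grip":1}]'; python3 - <<'E'
from h import *
snap('top','t7',(110,110,320,190),2.5)
i,j=[cv2.imread(f'pics/{n}_full.png').astype(int)[140:290,330:400] for n in('t6','t7')]
print('changed px vs before the feel',(abs(i-j).max(2)>40).sum())
E
```

```text
time_s: 11.95
ee_pos: [459.1, -365.5, 184.0]
ee_rot: [-179.9, 0.2, -14.1]
force: [0.9, -0.6, 0.3]
gripper_width: 0.4
time_s: 12.45
ee_pos: [399.3, -484.7, 183.1]
ee_rot: [-179.9, 0.1, -14.2]
force: [0.8, 0.7, -0.8]
gripper_width: 0.3
changed px vs before the feel 608
```

View pics/t7.png

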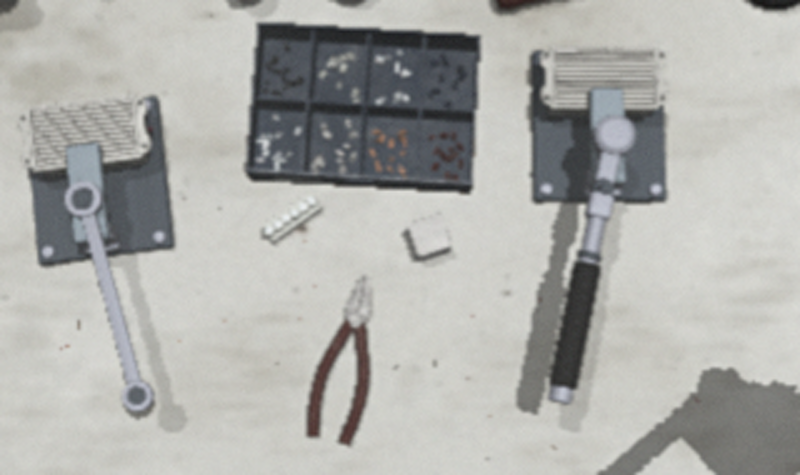

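The picture matches the one before the feel, with the wrench straight at the same angle (grip from (588,262) to (565,386)). The changed pixels appear to be the arm's shadow at the lower right. I'll hand it in.

```bash
python3 -c "
from workcell import env
print(env.job_done())"
```

```text
the job is handed in; nothing more can be done
None
```

The click wrench's nut is tightened home, its handle has snapped straight again, and the job was handed in at about 12.5 s; it reports no verdict.

- **Tightening:** I pushed the grip clockwise with the shut fingers. Sideways force held at about 4–5 N while the nut turned, then jumped to about 10 N at its stop. The handle then gave at a steady load. I stopped at a bend of about 0.17 rad from the wrist camera, or 0.2 rad by travel, then backed off.
- **Final checks:** The wrench is straight at about -14° yaw. A gentle second push rose to nearly 7 N with no plateau at the 4 N nut friction, so the nut is still home. The last picture shows the wrench at the same angle as before that push. The spanner's picture area did not change between the start and the end of the tightening, and the robot is clear of everything.
- **One disagreement:** While bent, the wrist camera put the head at about -16°, against -14° afterwards. I treat that as measurement error, because the second push found no slack.

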